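# Push a box-section spacer home in the welding jig

### The arm

A 7-joint arm with a two-finger parallel gripper is mounted at the origin on the work surface. World frame = base frame: x ahead of the robot, y to its left, z up, the work surface at z = 0. Lengths are in m, angles in rad, forces in N, time in s.
With the tool pointing down it reaches from about 0.35 to 0.9 m from the base axis. Payload 19.9 kg.
Tool frame: the origin (TCP) lies at the very end of the fingers, on their centre line; the grasp point (between the pads) lies 19 mm behind it (robot.pinch_z is the distance from the TCP to the grasp point, in m); z points along the fingers, y is the line along which they close (so a half turn about z gives the same grasp; the last joint's range is limited). The gripper opens to 94 mm and grips with 3 to 60 N. Pads are 16 mm wide; open, the fingers measure 119 mm over their backs; the gripper's body (75 mm by 177 mm) begins 78 mm behind the grasp point.
Start: joints at [1.306, 0.417, -0.01, 1.614, 0.005, 1.111, -0.053], TCP at [0.138, -0.61, 0.205] pointing down, gripper open.
Joint ranges: [-2.81, 2.81], [-0.39, 2.02], [-1.27, 1.25], [0.06, 2.57], [-1.19, 4.33], [0.19, 2], [-2.82, 2.82]. Speed limits (rad/s): [1.89, 1.89, 2.39, 2.39, 3.01, 3.01, 3.01].

### API

Orientations are given as a rotation vector (axis times angle).
In Python, from rig import robot gives the robot as it stands. The module is installed in compiled form; this text tells all that it offers.
- The arm moves only by the shell command python3 -m creep 'ROWS' [FORCE]. ROWS is JSON, a list of rows, each a list of 7 numbers: the turn, a rotation vector about the tool's x, y, z in degrees, then the shift along the tool's x, y, z in mm, then the closure, from -1 (fully open) to 1 (shut). A call has 1 to 10 rows; each row shifts and turns the commanded pose from where the row before left it, along the tool's axes as they then stand; what a row does not reach is not made up. A row lasts 1/12 s, in which the tool goes at most 41.7 mm and 7.16 degrees, less where a joint would pass 70% of its speed; a pose out of reach is approached as far as the arm can. A call with a gripper value outside its range is refused whole. The fingers move at their own pace and stop on an object; FORCE is the grip in N (left out, the last holds). Time passes only in rows, so rows that do not move let the fingers close. It gives the time, the measured TCP pose, the force, the opening and the grip force at its end, in the units of the state.
- robot.state(): the state, without advancing time (a new reading comes with each control period).
- robot.grab_frame(name): name is "side" or "top" or "wrist"; returns a dict with "pixels" (420x560x3 uint8, red, green, blue), "fx", "fy", "cx", "cy" (pixels), "world_from_camera" (4x4, takes a point from camera to world coordinates). Camera axes: x right, y up, looking along -z (the intrinsics and any distortion apply to the point x, -y, -z); pixel columns grow to the right and rows downward; lengths in m; the calibration is good to about 2 mm. The wrist camera is an equidistant fisheye: a pixel r from the principal point sees the ray r / f radians off the axis. A picture is of the moment at which its call begins. There is no depth.
- robot.job_done(): hands the job in; it is judged then, once.
The state is a dict: "clock": time; "joint_pos": joint angles; "qvel": joint speeds; "joint_efforts": joint torques, N m; "tcp_pos": TCP position; "eef_rot": TCP orientation; "ft_force": force on the tool from outside, world axes, zero at the start; "moment": the same for the moment, N m; "finger_gap": opening from 0.0 (shut) to 1.0 (fully open); "gripper_force": force on a finger pad.
Only numpy, scipy, OpenCV 4.12 (cv2) and the standard library are available. Lean on these libraries where they do the work, as an engineer would, in place of code of your own. Each camera call takes 0.05 s, during which the arm holds its last target. There are 200 camera calls.

### The job

Set up the closed steel spacer for welding: push it along the bench into the corner of the jig, with its long side flat against the fence and its end right up against the stop block on the fence, on the side of the block that faces the middle of the fence. Only push it with the fingers: it must stay flat on the bench and never be lifted or tipped. Leave the other things on the bench where they are.

Things in the scene. Friction and masses are not known exactly. Their poses are not given: they have to be found in the camera images.
- spacer: the spacer to push: a loose closed block of bare steel box section with welded end plates and two dark round holes in its top, 140 long (its y), 60 wide (its x), 40 high, 0.45 to 0.75 kg. It looks the same either way round. Origin: centre of its underside; z up. It slides on the bench.
- jig: the jig's fence, fixed to the bench: a dark steel bar standing 45 high, 460 long (along its y), 12 thick, with an 8 high flange behind. Origin: on the bench, middle of the fence's front face, which is the plane x = 0 of this frame and faces the robot; +x points through the fence away from the robot, +y along it to the robot's left.
- stop: the stop: a steel block fixed to the fence near its left or right end, 30 wide (its y, 15 either side of the origin), standing out 50 in front of the fence face (its x from -50 to 0), 45 high, with a strap on top up to 59. Origin: on the bench, in the fence's front face, middle of the block's width; axes parallel to the jig's. The spacer goes against the side facing the fence's middle.
- lock: a fixed lock block with a black round knob, 63 high, 12 to 35 mm behind the fence's front face near the end without the stop; nothing of it is in front. Origin: on the bench, in the fence's front face.
- offcut: bystander: plain open-ended hollow length of the same steel box section, 80 long (its x), 60 wide, 40 high. Origin: centre of its underside.
- square: bystander: small engineer's square lying flat, about 95 x 75 mm, 16 high. Origin on the bench under its middle.
- can_a: bystander: upright spray can, diameter 60, 190 high. Origin: centre of its underside.
- can_b: bystander: upright spray can, diameter 66, 170 high. Origin: centre of its underside.
- hammer: bystander: hammer lying on the bench, handle to its -x. Origin on the bench under it.
- brush: bystander: hand brush lying on the bench. Origin on the bench under it.
- tub: bystander: open steel pot, diameter 90, 60 high, with two side handles. Origin: centre of its underside.
There are look-alikes about, which are no part of the job. Leave any blue look-alike of the stop alone.

How it is judged:
By the outcome, as a careful person would: the job done as asked, in the order asked, and still so for the second after the job is handed in, with the robot touching nothing.
It also fails if it takes over 48 s, if anything falls off the work surface, if the arm or the gripper's body presses on something with over 40 N, if the wrist force passes 120 N, or if a joint passes its speed limit or range.

## Working session

There is one attempt and no reset: what is moved stays moved. The work goes in short steps, Python scripts to look and compute and a shell command to move; the robot and the scene stay as the last step left them, time stands still between calls to the robot, and variables do not carry over. Pictures are saved under pics/ and viewed, at most 10 in all, crops included, and the job is handed in when it is done.

```bash
mkdir -p pics
cat > h.py <<'E'
import numpy as np,cv2,json
from rig import robot
def grab(n,f=None):
    d=robot.grab_frame(n)
    if f: cv2.imwrite(f'pics/{f}.png',cv2.cvtColor(np.asarray(d['pixels']),cv2.COLOR_RGB2BGR))
    return d
def px(d,u,v,z):
    T=np.array(d['world_from_camera']);c=np.array([(u-d['cx'])/d['fx'],-(v-d['cy'])/d['fy'],-1.])
    r=T[:3,:3]@c;o=T[:3,3];return o+r*(z-o[2])/r[2]
E
python3 - <<'E'
from h import *
for n in('top','side'):
    d=grab(n,n+'0');print(n,{k:v for k,v in d.items() if k!='pixels'})
print(robot.state())
E
```

```text
top {'fx': 450.39983097973465, 'fy': 450.39983097973465, 'cx': 282.9689997077231, 'cy': 205.84201329065692, 'world_from_camera': array([[ 0.01589053,  0.99509025, -0.09768773,  0.49562719],
       [-0.99981648,  0.0168592 ,  0.00909852, -0.0059207 ],
       [ 0.01070078,  0.09752522,  0.99517552,  1.22484131],
       [ 0.        ,  0.        ,  0.        ,  1.        ]])}
side {'fx': 435.97413676419364, 'fy': 435.97413676419364, 'cx': 277.828320933724, 'cy': 214.86135902806427, 'world_from_camera': array([[-0.93106441,  0.24449658, -0.27081449,  0.24840845],
       [-0.36448143, -0.58971289,  0.72068856,  0.9076221 ],
       [ 0.01650309,  0.76971432,  0.63817514,  0.85644458],
       [ 0.        ,  0.        ,  0.        ,  1.        ]])}
{'clock': 0.1, 'joint_pos': array([ 1.30650476,  0.41791217, -0.01029165,  1.6141044 ,  0.00467812,
        1.1106755 , -0.0530061 ]), 'qvel': array([ 2.20713463e-04, -9.36627722e-04,  5.94149597e-04, -2.92816841e-04,
       -6.85331791e-05,  1.95475404e-03,  1.55226840e-03]), 'joint_efforts': array([ 1.78030270e-03, -8.52580547e+01,  6.39933497e-01, -4.26692319e+01,
       -4.87824180e-02,  1.64356478e-02,  8.34380739e-05]), 'tcp_pos': array([ 0.13801214, -0.60923393,  0.20489323]), 'eef_rot': array([-3.12107161e+00, -3.49090657e-01,  2.95756337e-04]), 'ft_force': array([-0.32663957,  0.43056602, -0.86327458]), 'moment': array([-0.05197636, -0.01726755, -0.02522149]), 'gripper_force': 0.0, 'finger_gap': 0.9985903873155424}
```

View pics/top0.png

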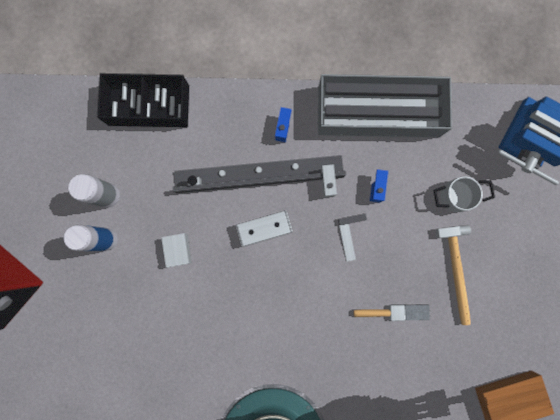

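View pics/side0.png

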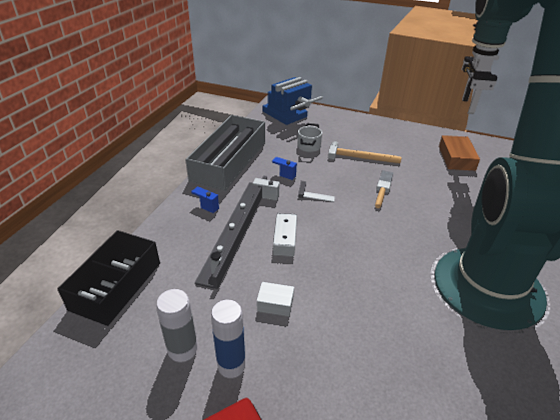

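The top view shows the fence running from (175,185) to (345,168), the stop at (329,180) on its right (‑y) end, the spacer at (264,229), the square at (347,240) and the offcut at (175,250). Next I'll zoom in on the jig area.

Run:
```python
from h import *
d=grab('top');im=cv2.cvtColor(np.asarray(d['pixels']),cv2.COLOR_RGB2BGR)
c=cv2.resize(im[140:275,160:365],None,fx=3.9,fy=3.9,interpolation=cv2.INTER_CUBIC)
cv2.imwrite('pics/crop.png',c)
hsv=cv2.cvtColor(im,cv2.COLOR_BGR2HSV)
m=((hsv[...,2]>150)&(hsv[...,1]<60)).astype('uint8')
cs,_=cv2.findContours(m,cv2.RETR_EXTERNAL,cv2.CHAIN_APPROX_NONE)
for k in cs:
    r=cv2.minAreaRect(k)
    if cv2.contourArea(k)>120 and r[0][1]>140 and r[0][1]<280: print(r,[px(d,*p,.04).round(3)[:2].tolist() for p in cv2.boxPoints(r)])
```

```text
((279.9000549316406, 247.30003356933594), (22.807889938354492, 25.491174697875977), 63.43495178222656) [[0.514, 0.033], [0.545, -0.026], [0.492, -0.054], [0.461, 0.005]]
((176.15518188476562, 263.3620910644531), (59.87579345703125, 25.827144622802734), 85.2363510131836) [[0.531, 0.302], [0.538, 0.235], [0.383, 0.216], [0.377, 0.283]]
((455.72772216796875, 231.0984649658203), (10.151013374328613, 34.94611358642578), 86.8201675415039) [[0.563, -0.427], [0.569, -0.52], [0.543, -0.521], [0.536, -0.428]]
((80.0, 237.0), (24.0, 34.0), 90.0) [[0.552, 0.558], [0.553, 0.47], [0.491, 0.466], [0.489, 0.554]]
((517.0213012695312, 234.46556091308594), (35.84465408325195, 23.533790588378906), 76.75948333740234) [[0.585, -0.596], [0.6, -0.658], [0.508, -0.676], [0.493, -0.615]]
((261.3773498535156, 222.32077026367188), (34.0654182434082, 55.49365997314453), 74.05460357666016) [[0.589, 0.122], [0.632, -0.018], [0.546, -0.043], [0.504, 0.096]]
((85.0, 186.5), (25.0, 34.0), 90.0) [[0.687, 0.554], [0.689, 0.464], [0.622, 0.461], [0.62, 0.55]]
((331.4901123046875, 179.40098571777344), (30.348634719848633, 16.020099639892578), 84.2894058227539) [[0.723, -0.119], [0.728, -0.162], [0.647, -0.17], [0.642, -0.128]]
((546.7169799804688, 180.86460876464844), (52.25275802612305, 26.736549377441406), 70.55996704101562) [[0.745, -0.666], [0.77, -0.735], [0.638, -0.776], [0.613, -0.707]]
((396.8623352050781, 235.99615478515625), (103.66735076904297, 188.36541748046875), 37.43857192993164) [[0.421, -0.06], [0.824, -0.364], [0.657, -0.582], [0.263, -0.274]]
```

View pics/crop.png

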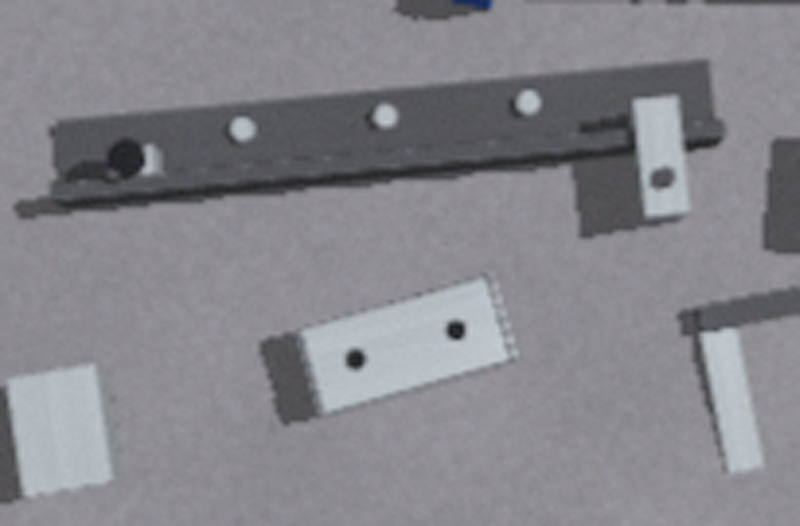

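The zoomed crop (3.9x, offset 160,140) puts the spacer's top corners at about (302,331), (488,277), (505,357) and (320,412), with its holes at (355,358) and (456,329). The stop strap's front edge runs (645,217)-(688,213), and the fence's top front edge runs (55,195)-(720,138).

Run:
```python
from h import *
d=grab('top')
P=lambda u,v,z: px(d,160+(u+.5)/3.9-.5,140+(v+.5)/3.9-.5,z)[:2]
fl,fr=P(60,196,.045),P(720,139,.045); t=(fl-fr)/np.linalg.norm(fl-fr); th=np.arctan2(-t[0],t[1])
print('fence',fl,fr,np.linalg.norm(fl-fr),'yaw',np.degrees(th))
n=np.array([np.cos(th),np.sin(th)]); t=np.array([-n[1],n[0]])
S=[P(645,217,.059),P(688,213,.059),P(632,98,.059),P(678,96,.059)]
mid=(fl+fr)/2
f=lambda p:(np.array([(p-mid)@n,(p-mid)@t])*1000).round(1)
print('stop',[f(s) for s in S])
C=[P(302,331,.04),P(488,277,.04),P(505,357,.04),P(320,412,.04)]
print('spacer',[f(c) for c in C],f(np.mean(C,0)),np.mean(C,0)); h=[P(355,358,.04),P(456,329,.04)];print('holes',[f(x) for x in h],np.mean(h,0))
e=h[0]-h[1];print('spacer yaw',np.degrees(np.arctan2(-e[0],e[1])))
print('mid',mid,'n',n,'t',t)
print('offcut',[f(P(*q,.04)) for q in((95,364),(112,477))],'square',[f(P(*q,.016)) for q in((690,330),(760,465))])
s=robot.state();print('tcp f',f(s['tcp_pos'][:2]))
import cv2;R=cv2.Rodrigues(s['eef_rot'])[0];print('tool yaw',np.degrees(np.arctan2(R[1,0],R[0,0])))
```

```text
fence [0.64886099 0.26836055] [ 0.69570839 -0.17800718] 0.4488193734171515 yaw 5.991400071258709
stop [array([ -50.3, -166.7]), array([ -50.1, -195.7]), array([  30.8, -165.8]), array([  29.5, -196.9])]
spacer [array([-105. ,   69.3]), array([-79.6, -58.9]), array([-134.5,  -65.5]), array([-160.3,   61.6])] [-119.9    1.7] [0.55288336 0.03430584]
holes [array([-126.3,   35.3]), array([-112.8,  -34.2])] [0.55332058 0.03321407]
spacer yaw 16.983667944362352
mid [0.67228469 0.04517669] n [0.99453757 0.10437919] t [-0.10437919  0.99453757]
offcut [array([-114.9,  209.6]), array([-191.2,  203.3])] square [array([-126.3, -194.9]), array([-222.6, -233.5])]
tcp f [-599.6 -595.2]
tool yaw 12.767850374380975
```

```bash
python3 -m creep '[[0,0,6.8,0,0,0,-1],[0,0,0,24,-28,0,-1],[0,0,0,24,-28,0,-1],[0,0,0,24,-28,0,-1],[0,0,0,24,-28,0,-1],[0,0,0,24,-28,0,-1],[0,0,0,24,-28,0,-1],[0,0,0,24,-28,0,-1],[0,0,0,24,-28,0,-1],[0,0,0,24,-28,0,-1]]' && python3 -m creep '[[0,0,0,15,-34,0,-1],[0,0,0,15,-34,0,-1],[0,0,0,15,-34,0,-1],[0,0,0,15,-34,0,-1],[0,0,0,15,-34,0,-1],[0,0,0,15,-34,0,-1],[0,0,0,15,-34,0,-1],[0,0,0,15,-34,0,-1],[0,0,0,15,-34,0,-1],[0,0,0,0,0,0,-1]]'
cat >> h.py <<'E'
mid=np.array([.67228,.04518]);th=np.radians(6.0)
n=np.array([np.cos(th),np.sin(th)]);t=np.array([-n[1],n[0]])
f=lambda p:(np.array([(p[:2]-mid)@n,(p[:2]-mid)@t])*1000).round(1)
def where():
    s=robot.state();R=cv2.Rodrigues(s['eef_rot'])[0]
    print('tcp f',f(s['tcp_pos']),'z',s['tcp_pos'][2].round(4),'yaw',np.degrees(np.arctan2(R[1,0],R[0,0])).round(2),'tilt',R[:2,2].round(3),'F',s['ft_force'].round(1),'clk',s['clock'])
E
python3 -c "from h import *;where()"
```

```text
clock: 1.03
tcp_pos: [0.3274, -0.3348, 0.2056]
eef_rot: [3.137, 0.163, 0.0]
ft_force: [0.8, -0.9, 0.9]
finger_gap: 1.002
gripper_force: 0.0
clock: 1.87
tcp_pos: [0.4305, -0.0121, 0.2058]
eef_rot: [-3.135, -0.174, -0.002]
ft_force: [-0.6, 0.1, -0.8]
finger_gap: 1.0
gripper_force: 0.0
tcp f [-246.4  -31.7] z 0.2058 yaw 6.36 tilt [0.001 0.001] F [-0.6  0.1 -0.8] clk 1.8667
```

```bash
python3 -m creep '[[0,0,0.4,0,-33,0,-1],[0,0,0,0,0,30,-1],[0,0,0,0,0,30,-1],[0,0,0,0,0,30,-1],[0,0,0,0,0,30,-1],[0,0,0,0,0,30,-1],[0,0,0,0,0,20,-1],[0,0,0,0,0,15,-1],[0,0,0,0,0,5,-1],[0,0,0,0,0,0,-1]]'
python3 - <<'E'
from h import *
where(); grab('top','b0')
E
```

```text
clock: 2.7
tcp_pos: [0.4251, 0.0149, 0.0147]
eef_rot: [-3.137, -0.153, 0.003]
ft_force: [0.0, -1.1, -0.6]
finger_gap: 1.0
gripper_force: 0.0
tcp f [-249.    -4.3] z 0.0147 yaw 5.58 tilt [-0.002  0.   ] F [ 0.  -1.1 -0.6] clk 2.7
```

View pics/b0.png

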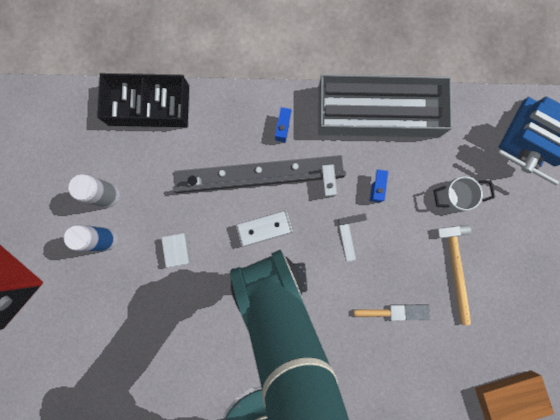

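The gripper is down in front of the spacer at (264,229) and nothing else has moved. I'll push towards the fence with both fingers.

```bash
python3 -m creep '[[0,0,-0.4,25,-4,0,-1],[0,0,0,25,0,0,-1],[0,0,0,16,0,0,-1],[0,0,0,8,0,0,-1],[0,0,0,8,0,0,-1],[0,0,0,8,0,0,-1],[0,0,0,8,0,0,-1],[0,0,0,8,0,0,-1],[0,0,0,8,0,0,-1],[0,0,0,8,0,0,-1]]'; python3 -m creep '[[0,0,0,6,0,0,-1],[0,0,0,6,0,0,-1],[0,0,0,6,0,0,-1],[0,0,0,6,0,0,-1],[0,0,0,0,0,0,-1]]'
python3 - <<'E'
from h import *
where(); grab('side','c0');d=grab('top');im=cv2.cvtColor(np.asarray(d['pixels']),cv2.COLOR_RGB2BGR)
cv2.imwrite('pics/c1.png',cv2.resize(im[140:275,160:365],None,fx=3.9,fy=3.9,interpolation=cv2.INTER_CUBIC))
E
```

```text
clock: 3.58
tcp_pos: [0.546, 0.0308, 0.0155]
eef_rot: [3.137, 0.163, -0.004]
ft_force: [-11.3, -1.0, 11.2]
finger_gap: 1.0
gripper_force: 5.4
clock: 4.0
tcp_pos: [0.5712, 0.0335, 0.0155]
eef_rot: [3.137, 0.163, -0.0]
ft_force: [-1.2, -1.1, 0.2]
finger_gap: 1.001
gripper_force: 0.0
tcp f [-101.8   -1. ] z 0.0155 yaw 5.94 tilt [-0. -0.] F [-1.2 -1.1  0.2] clk 4.0
```

View pics/c1.png

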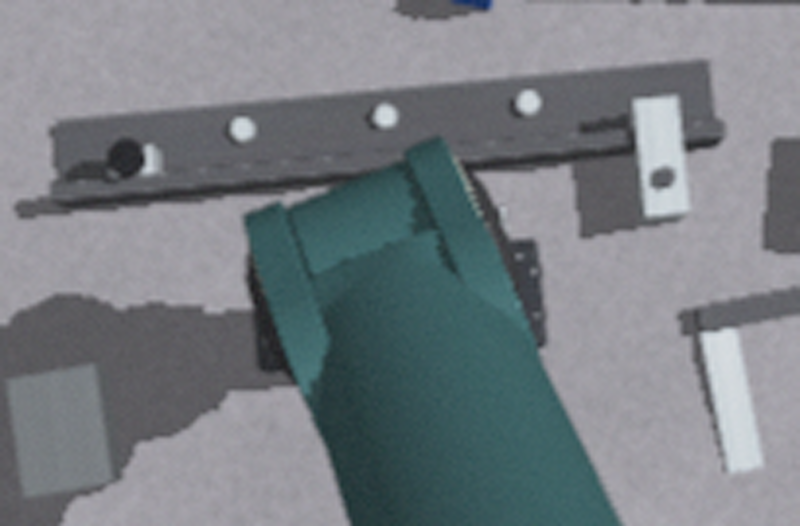

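The arm hides the spacer from above, and the tool is where I expected. I'll carry on slowly until it touches the fence, watching the force.

```bash
python3 -m creep '[[0,0,0,5,0,0,-1],[0,0,0,5,0,0,-1],[0,0,0,5,0,0,-1],[0,0,0,5,0,0,-1],[0,0,0,3,0,0,-1],[0,0,0,2,0,0,-1],[0,0,0,2,0,0,-1],[0,0,0,2,0,0,-1]]'; python3 -c "from h import *;where()"; python3 -m creep '[[0,0,0,1.5,0,0,-1],[0,0,0,1.5,0,0,-1]]';python3 -c "from h import *;where();grab('side','d0')"
```

```text
clock: 4.77
tcp_pos: [0.5984, 0.0365, 0.0154]
eef_rot: [3.137, 0.163, -0.003]
ft_force: [-7.9, -1.3, 5.9]
finger_gap: 0.996
gripper_force: 4.2
tcp f [-74.3  -0.9] z 0.0154 yaw 5.96 tilt [-0.002 -0.001] F [-7.9 -1.3  5.9] clk 4.7667
clock: 4.93
tcp_pos: [0.6014, 0.0368, 0.0154]
eef_rot: [3.137, 0.163, -0.003]
ft_force: [-7.6, 0.3, 7.0]
finger_gap: 1.003
gripper_force: 4.4
tcp f [-71.3  -0.9] z 0.0154 yaw 5.96 tilt [-0.002 -0.001] F [-7.6  0.3  7. ] clk 4.9333
```

View pics/d0.png

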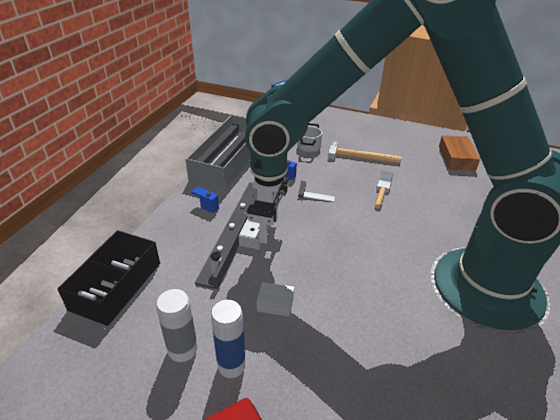

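The side view shows the spacer at about (250,232), nearly at the fence. I'll continue in small rows.

```bash
for i in 1; do python3 -m creep '[[0,0,0,1,0,0,-1],[0,0,0,1,0,0,-1]]' | grep ft_; python3 -m creep '[[0,0,0,1,0,0,-1],[0,0,0,0,0,0,-1]]' | grep ft_; python3 -c "from h import *;where()"; done
```

```text
ft_force: [-28.4, -3.6, 24.4]
ft_force: [-28.5, -3.9, 25.7]
tcp f [-71.1  -1. ] z 0.0152 yaw 5.98 tilt [-0.007 -0.002] F [-28.5  -3.9  25.7] clk 5.3167
```

Contact with the fence made at n=-71. Next I'll back off, close the fingers and go round to the spacer's left end.

```bash
python3 -m creep '[[0,0,0,-8,0,0,-1],[0,0,0,-25,0,0,-1],[0,0,0,-25,0,0,1],[0,0,0,0,-28,0,1],[0,0,0,0,-28,0,1],[0,0,0,0,-28,0,1],[0,0,0,0,-28,0,1],[0,0,0,0,-16,0,1],[0,0,0,0,-6,0,1],[0,0,0,0,0,0,1]]' 10;  python3 - <<'E'
from h import *
where(); d=grab('top');im=cv2.cvtColor(np.asarray(d['pixels']),cv2.COLOR_RGB2BGR)
cv2.imwrite('pics/e0.png',cv2.resize(im[140:275,160:365],None,fx=3.9,fy=3.9,interpolation=cv2.INTER_CUBIC))
E
```

```text
clock: 6.15
tcp_pos: [0.5336, 0.1659, 0.0156]
eef_rot: [-3.137, -0.167, -0.001]
ft_force: [0.4, -0.4, -0.6]
finger_gap: 0.468
gripper_force: 0.0
tcp f [-125.3  134.6] z 0.0156 yaw 6.09 tilt [0.    0.001] F [ 0.4 -0.4 -0.6] clk 6.15
```

View pics/e0.png

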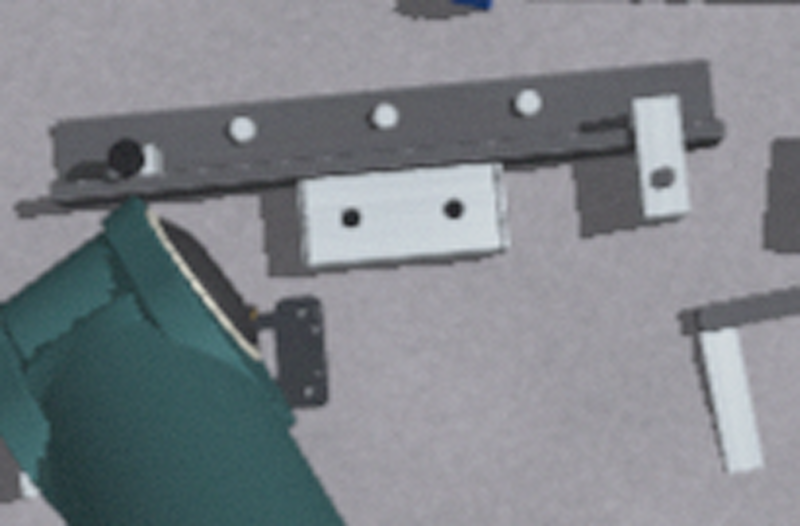

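The spacer is flush with the fence, with holes at (351,217) and (454,209) in the crop. Now I'll move behind its left end and push towards the stop.

```bash
python3 - <<'E'
from h import *
d=grab('top')
P=lambda u,v,z: px(d,160+(u+.5)/3.9-.5,140+(v+.5)/3.9-.5,z)[:2]
print([f(P(*q,.04)) for q in((351,217),(454,209),(303,181),(310,265))])
E
python3 -m creep '[[0,0,0,25,0,0,1],[0,0,0,25,0,0,1],[0,0,0,25,0,0,1],[0,0,0,15,0,0,1],[0,0,0,5,0,0,1],[0,0,0,0,0,0,1],[0,0,0,0,15,0,1],[0,0,0,0,15,0,1],[0,0,0,0,5,0,1],[0,0,0,0,0,0,1]]'; python3 -c "from h import *;where()"
```

```text
[array([-30.7,  30.2]), array([-31.4, -40. ]), array([-3.3, 60.6]), array([-60.9,  60.4])]
clock: 7.08
tcp_pos: [0.632, 0.1364, 0.0155]
eef_rot: [3.136, 0.158, -0.0]
ft_force: [0.3, 0.6, -0.1]
finger_gap: 0.004
gripper_force: 0.0
tcp f [-30.5  94.9] z 0.0155 yaw 5.78 tilt [-0.    -0.001] F [ 0.3  0.6 -0.1] clk 7.0833
```

```bash
python3 -m creep '[[0,0,0.2,0,8,0,1],[0,0,0,0,6,0,1],[0,0,0,0,6,0,1],[0,0,0,0,6,0,1],[0,0,0,0,6,0,1],[0,0,0,0,6,0,1],[0,0,0,0,6,0,1],[0,0,0,0,6,0,1],[0,0,0,0,6,0,1],[0,0,0,0,6,0,1]]'|grep ft_;python3 -c "from h import *;where()"; python3 -m creep '[[0,0,0,0,6,0,1],[0,0,0,0,6,0,1],[0,0,0,0,6,0,1],[0,0,0,0,5,0,1],[0,0,0,0,4,0,1],[0,0,0,0,3,0,1],[0,0,0,0,0,0,1]]'
python3 - <<'E'
from h import *
where(); d=grab('top');im=cv2.cvtColor(np.asarray(d['pixels']),cv2.COLOR_RGB2BGR)
cv2.imwrite('pics/f0.png',cv2.resize(im[140:275,160:365],None,fx=3.9,fy=3.9,interpolation=cv2.INTER_CUBIC))
E
```

```text
ft_force: [0.1, 5.4, 1.2]
tcp f [-30.5  35.8] z 0.0155 yaw 5.77 tilt [0. 0.] F [0.1 5.4 1.2] clk 7.9167
clock: 8.5
tcp_pos: [0.6413, 0.0471, 0.0155]
eef_rot: [3.137, 0.157, -0.0]
ft_force: [-0.8, -0.2, 0.4]
finger_gap: 0.008
gripper_force: 0.0
tcp f [-30.6   5.2] z 0.0155 yaw 5.72 tilt [-0. -0.] F [-0.8 -0.2  0.4] clk 8.5
```

View pics/f0.png

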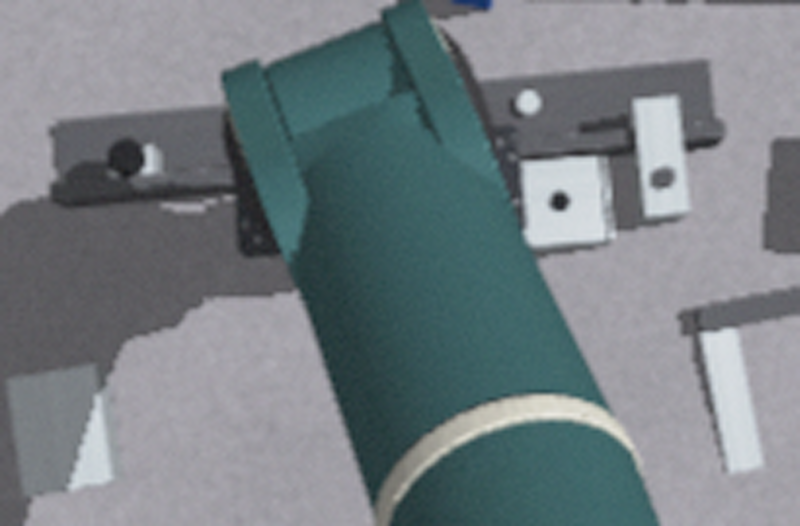

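The spacer's right end is at (605,200) in the crop, still along the fence and about 15–20 mm short of the stop at (638,180). I'll continue slowly.

```bash
python3 -m creep '[[0,0,0,0,4,0,1],[0,0,0,0,4,0,1],[0,0,0,0,3,0,1],[0,0,0,0,2,0,1],[0,0,0,0,1.5,0,1],[0,0,0,0,1,0,1]]'|grep ft_;python3 -c "from h import *;where()"; for i in 1 2;do :;done; python3 -m creep '[[0,0,0,0,1,0,1],[0,0,0,0,1,0,1]]'|grep ft_;python3 -m creep '[[0,0,0,0,1,0,1],[0,0,0,0,1,0,1]]'|grep ft_;python3 -c "from h import *;where()"
```

```text
ft_force: [-0.2, 3.2, -0.9]
tcp f [-30.8  -9.6] z 0.0154 yaw 5.75 tilt [-0. -0.] F [-0.2  3.2 -0.9] clk 9.05
ft_force: [-0.3, 2.9, -1.2]
ft_force: [-1.2, 3.1, -1.3]
tcp f [-30.8 -13.4] z 0.0154 yaw 5.77 tilt [-0. -0.] F [-1.2  3.1 -1.3] clk 9.3833
```

```bash
python3 -m creep '[[0,0,0,0,1,0,1],[0,0,0,0,1,0,1]]'|grep ft_;python3 -m creep '[[0,0,0,0,1,0,1],[0,0,0,0,0.5,0,1]]'|grep ft_;python3 -c "from h import *;where()"
```

```text
ft_force: [-1.6, 8.0, 0.1]
ft_force: [-2.4, 10.4, -0.5]
tcp f [-30.9 -15.4] z 0.0154 yaw 5.82 tilt [-0.     0.002] F [-2.4 10.4 -0.5] clk 9.7167
```

The force is rising and the tool has stalled, so the spacer is at the stop. One firmer press, then I'll retract and look.

```bash
python3 -m creep '[[0,0,0,0,1,0,1],[0,0,0,0,1,0,1],[0,0,0,0,0,0,1]]'|grep ft_;python3 -c "from h import *;where()"; python3 -m creep '[[0,0,0,0,-4,0,1],[0,0,0,0,-20,0,1],[0,0,0,0,-25,0,1],[0,0,0,-25,-20,0,1],[0,0,0,-28,0,0,1],[0,0,0,-28,0,0,1],[0,0,0,-20,0,0,1],[0,0,0,0,0,0,-1]]'
python3 - <<'E'
from h import *
where(); d=grab('top');im=cv2.cvtColor(np.asarray(d['pixels']),cv2.COLOR_RGB2BGR)
cv2.imwrite('pics/g0.png',cv2.resize(im[140:240,240:360],None,fx=6,fy=6,interpolation=cv2.INTER_CUBIC))
E
```

```text
ft_force: [-3.7, 16.0, -0.4]
tcp f [-31.1 -15.4] z 0.0154 yaw 5.9 tilt [-0.001  0.004] F [-3.7 16.  -0.4] clk 9.9667
clock: 10.63
tcp_pos: [0.5331, 0.0808, 0.0155]
eef_rot: [3.136, 0.159, -0.003]
ft_force: [0.1, 0.3, -0.5]
finger_gap: 0.042
gripper_force: 0.0
tcp f [-134.7   50. ] z 0.0155 yaw 5.79 tilt [-0.002 -0.002] F [ 0.1  0.3 -0.5] clk 10.6333
```

View pics/g0.png

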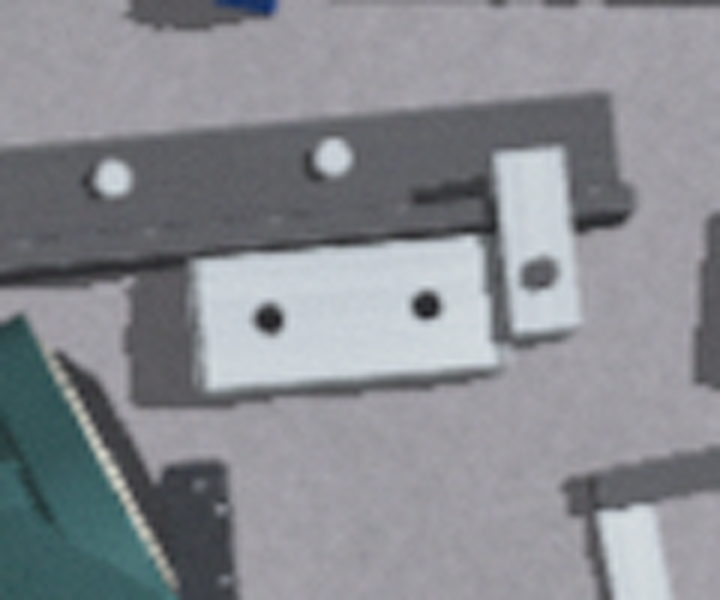

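The spacer sits against the stop's side (corner at (495,370), stop at (510,335)) and along the fence. One more two-finger press on the long side will make sure it is flat.

```bash
python3 -m creep '[[0,0,0.2,0,28,0,-1],[0,0,0,0,28,0,-1],[0,0,0,0,28,0,-1],[0,0,0,0,28,0,-1],[0,0,0,0,20,0,-1],[0,0,0,0,10,0,-1],[0,0,0,0,0,0,-1],[0,0,0,20,0,0,-1],[0,0,0,20,0,0,-1],[0,0,0,6,0,0,-1]]'; python3 -c "from h import *;where()"
```

```text
clock: 11.52
tcp_pos: [0.5986, -0.0529, 0.0158]
eef_rot: [-3.137, -0.155, -0.003]
ft_force: [-0.6, -0.4, 0.1]
finger_gap: 0.789
gripper_force: 0.0
tcp f [-83.5 -89.8] z 0.0158 yaw 5.65 tilt [0.002 0.001] F [-0.6 -0.4  0.1] clk 11.5167
```

```bash
python3 -m creep '[[0,0,-0.3,0,6,0,-1],[0,0,0,0,0,0,-1],[0,0,0,3,0,0,-1],[0,0,0,3,0,0,-1],[0,0,0,2,0,0,-1],[0,0,0,2,0,0,-1],[0,0,0,1,0,0,-1],[0,0,0,1,0,0,-1],[0,0,0,0,0,0,-1]]'|egrep 'ft_|gap'; python3 -c "from h import *;where()"; python3 -m creep '[[0,0,0,1,0,0,-1],[0,0,0,1,0,0,-1],[0,0,0,0,0,0,-1]]'|egrep 'ft_|gap'; python3 -c "from h import *;where()"
```

```text
ft_force: [0.0, 0.4, 0.2]
finger_gap: 1.001
tcp f [-74.3 -97.7] z 0.0154 yaw 5.87 tilt [-0.  0.] F [0.  0.4 0.2] clk 12.2667
ft_force: [-0.9, 0.5, -0.8]
finger_gap: 0.998
tcp f [-72.3 -97.8] z 0.0154 yaw 5.86 tilt [0. 0.] F [-0.9  0.5 -0.8] clk 12.5167
```

```bash
python3 -m creep '[[0,0,0,1,0,0,-1],[0,0,0,0.5,0,0,-1],[0,0,0,0.5,0,0,-1]]'|egrep 'ft_'; python3 -m creep '[[0,0,0,0.5,0,0,-1],[0,0,0,0.5,0,0,-1],[0,0,0,0,0,0,-1]]'|egrep 'ft_'; python3 -c "from h import *;where()"
```

```text
ft_force: [-14.5, -1.1, 12.6]
ft_force: [-10.5, -0.9, 7.2]
tcp f [-70.8 -97.8] z 0.0153 yaw 5.86 tilt [-0.003 -0.   ] F [-10.5  -0.9   7.2] clk 13.0167
```

```bash
python3 -m creep '[[0,0,0,0.5,0,0,-1],[0,0,0,0.5,0,0,-1],[0,0,0,0,0,0,-1]]'|egrep 'ft_'; python3 -c "from h import *;where()"; python3 -m creep '[[0,0,0,-4,0,0,-1],[0,0,0,-20,0,0,-1],[0,0,0,-30,0,0,1],[0,0,0,0,-30,0,1],[0,0,0,0,-30,0,1],[0,0,0,0,-30,0,1],[0,0,0,0,-30,0,1],[0,0,0,0,-25,0,1],[0,0,0,0,-5,0,1],[0,0,0,0,0,0,1]]' |grep gap
python3 - <<'E'
from h import *
where(); d=grab('top');im=cv2.cvtColor(np.asarray(d['pixels']),cv2.COLOR_RGB2BGR)
c=cv2.resize(im[140:240,240:360],None,fx=6,fy=6,interpolation=cv2.INTER_CUBIC);cv2.imwrite('pics/h0.png',c)
E
```

```text
ft_force: [-14.6, -0.6, 13.3]
tcp f [-70.5 -97.8] z 0.0153 yaw 5.86 tilt [-0.004 -0.001] F [-14.6  -0.6  13.3] clk 13.2667
finger_gap: 0.469
tcp f [-122.1   54.4] z 0.0156 yaw 6.05 tilt [0.    0.001] F [-0.2 -0.6  1.1] clk 14.1
```

View pics/h0.png

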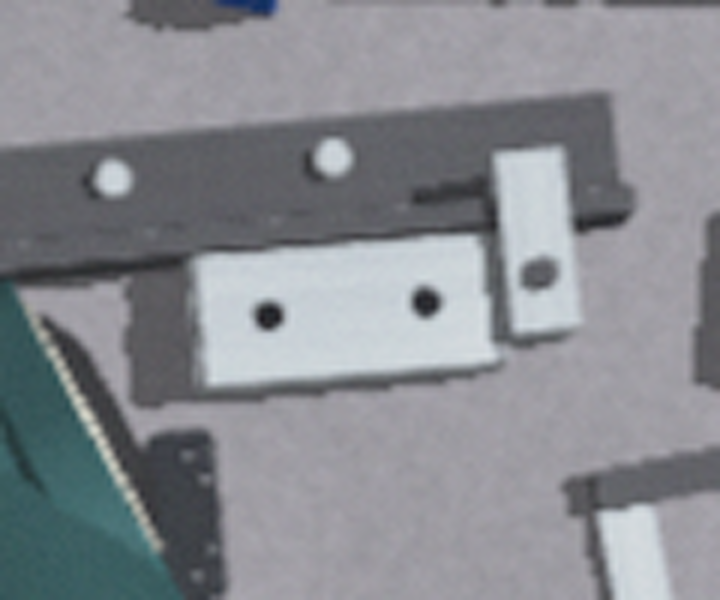

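The press moved the spacer about 1 mm closer to the fence (holes now at (269,316) and (427,301)), and its end is still at the stop. I'll check the numbers and hand in only if they agree.

Run:
```python
from h import *
d=grab('top');g=cv2.cvtColor(np.asarray(d['pixels']),cv2.COLOR_RGB2GRAY)
for u,v in((269,316),(427,301)):
    x=int(240+u/6);y=int(140+v/6);w=g[y-4:y+6,x-4:x+6].astype(float);w=np.clip(130-w,0,None)
    Y,X=np.mgrid[y-4:y+6,x-4:x+6];print(f(px(d,(X*w).sum()/w.sum(),(Y*w).sum()/w.sum(),.04)))
```

```text
[-30.7 -62.2]
[ -30.7 -131.9]
```

```bash
python3 -m creep '[[0,0,0,0,0,-30,1],[0,0,0,0,0,-30,1],[0,0,0,0,0,0,1]]'|grep clock; python3 -c "from rig import robot;print(robot.job_done())"
```

```text
clock: 14.45
the job is handed in; nothing more can be done
None
```

I pushed the spacer into the jig corner and handed the job in at 14.5 s: the last camera check puts its long side flat on the fence and its end against the stop (to about 1–2 mm), and no other bench items were touched.

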